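# Change the pen blank stored behind the can and the jar

### The job

Clear the oblong can and the amber jar out of the wooden rack and stand both on the black rubber mat, leaving the spinning top there where it is. Then fetch the red pen blank from the back of the rack and lay it along the cork strip, in the middle of the gluing board, and lay the dark brown pen blank in the red one's old place in the rack. Only then stand the can and the jar back in the rack, upright, each where it stood at the start and the can in line with the rack as before.

Things in the scene. Friction and masses are not known exactly. Their poses are not given: they have to be found in the camera images.
- rack: Fixed wooden tray 150 (x) x 240 (y) x 45 mm high, open at the front (-x) and top; floor 8 mm thick, back and side walls 8 mm thick. At the left or right. Origin: centre of underside, z up. Blue outlines on the floor: two places for standing things at x -38, y +55 and -55 mm; behind them an oblong for a blank lying along y, centred at x +20, y 0, 47 mm from the back wall.
- side_mat: Side area, fixed: black ribbed rubber mat, 180 (x) x 250 (y) x 4 mm thick. Origin: centre of its underside; z up.
- glue_board: Gluing board, fixed: light wooden board 80 (x) x 140 (y) x 14 mm high with a cork strip 34 mm wide along the middle, along y. Origin: centre of its underside; z up. A blank lying on it has its underside at 14 mm.
- sealer_can: Blue and white oblong metal can, 55 (x) x 94 (y) mm, sides straight up to 146 mm, with a wire handle and a round black cap on top, 168 mm high in all, about 0.45 kg, standing in one place of the rack with its long side along the rack's y. Grasp across its 52 mm thickness, about 110 mm above its foot. Origin: centre of its underside; z up.
- varnish_jar: Amber jar with a black lid and a paper label, round, 58 mm in diameter, 125 mm high, straight to about 90 mm, about 0.25 kg, standing in the other place of the rack (which place holds which changes). Origin: centre of its underside; z up.
- red_blank: Red wooden pen blank, a square bar 20 x 130 x 20 mm, lying at the back of the rack behind the can and the jar. Origin: centre of its underside; long axis y, z up.
- dark_blank: Dark brown wooden pen blank, a square bar 20 x 128 x 20 mm, lying on the bench top (z = 0) between the rack and the mat. Origin: centre of its underside; long axis y, z up.
- spinning_top: Red-brown spinning top, 45 mm in diameter, 53 mm high, standing near the back (+x) edge of the mat. Origin: centre of its underside. To be left alone.

How it is judged:
By the outcome, as a careful person would: the job done as asked, in the order asked, and still so for the second after the job is handed in, with the robot touching nothing.
It also fails if it takes over 136 s, if anything falls off the work surface, if the arm or the gripper's body presses on something with over 40 N, if the wrist force passes 120 N, or if a joint passes its speed limit or range.

### The arm

A 7-joint arm with a two-finger parallel gripper is mounted at the origin on a cart in front of the work surface, level with it; the furniture and walls round the work are solid. World frame = base frame: x ahead of the robot, y to its left, z up, the work surface at z = 0. Lengths are in m, angles in rad, forces in N, time in s.
With the tool pointing down it reaches from about 0.4 to 0.85 m from the base axis. Payload 10.4 kg.
Tool frame: the origin (TCP) lies at the very end of the fingers, on their centre line; the grasp point (between the pads) lies r.tcp_to_grasp behind it (r.tcp_to_grasp is the distance from the TCP to the grasp point, in m); z points along the fingers, y is the line along which they close (so a half turn about z gives the same grasp; the last joint's range is limited). The gripper opens to 87 mm and grips with 3 to 60 N. Pads are 19 mm wide; open, the fingers measure 117 mm over their backs; the gripper's body (75 mm by 190 mm) begins 51 mm behind the grasp point.
Start: joints at [1.123, 0.332, -0.065, 1.46, 0.022, 1.35, -0.088], TCP at [0.258, -0.569, 0.223] pointing down, gripper open.
Joint ranges: [-2.6, 2.6], [-0.5, 2.12], [-1.47, 1.34], [0.16, 2.42], [-1.27, 4.41], [0.06, 2.06], [-2.6, 2.6]. Speed limits (rad/s): [2.22, 2.22, 2.79, 2.79, 3.14, 3.14, 3.14].

### API

Orientations are given as a unit quaternion [x, y, z, w].
In Python, from bench import monitor, cams, ticket, r gives the robot as it stands.
- The arm moves only by the shell command python3 -m crank 'ROWS' [OPENING] [FORCE]. ROWS is a JSON object whose one key "steps" holds a list of rows, each a list of 2 entries, a list of its own where there are three numbers: the shift along the world's x, y, z in units of 25 mm (1.0 is 25 mm), then the turn, a rotation vector about the world's x, y, z in units of 5 degrees (1.0 is 5 degrees). In form: {"steps": [[[x, y, z], [ax, ay, az]], ...]}. A call has 1 to 10 rows; each row shifts and turns the commanded pose from where the row before left it; what a row does not reach is not made up. A row lasts 1/12 s, in which the tool goes at most 41.7 mm and 7.16 degrees, less where a joint would pass 70% of its speed; a pose out of reach is approached as far as the arm can. A call is refused whole if a number of a shift passes 1 or a number of a turn 1, either way. A call with a gripper value outside its range is refused whole. OPENING is the finger opening in mm, from 0 to 87, set as the call begins (- or left out, the last holds). The fingers move at their own pace and stop on an object; FORCE is the grip in N (left out, the last holds). Time passes only in rows, so rows that do not move let the fingers close. It gives the time, the measured TCP pose, the force, the opening and the grip force at its end, in the units of the state.
- monitor.read_state(): the state, without advancing time (a new reading comes with each control period).
- cams.camera(name): name is "scene" or "top" or "wrist"; returns a dict with "pixels" (400x640x3 uint8, blue, green, red), "z_map" (400x640 float32, m along the optical axis (not along the pixel's ray), 0 where there is no reading), "vfov" (degrees; the focal length in pixels is half the picture's height over the tangent of half this angle, whatever the lens; pixels are square), "cx", "cy" (the principal point, pixels), "T" (4x4, takes a point from camera to world coordinates). Camera axes: x right, y up, looking along -z (the intrinsics and any distortion apply to the point x, -y, -z); pixel columns grow to the right and rows downward; lengths in m; the calibration is good to about 2 mm. A picture is of the moment at which its call begins.
- ticket.close_job(): hands the job in; it is judged then, once.
The state is a dict: "time": time; "joint_positions": joint angles; "joint_vel": joint speeds; "joint_torque": joint torques, N m; "ee_pos": TCP position; "eef_rot": TCP orientation; "ft_force": force on the tool from outside, world axes, zero at the start; "torque": the same for the moment, N m; "width": finger opening in m; "grip_force": force on a finger pad.
Only numpy, scipy, OpenCV 4.12 (cv2) and the standard library are available. Lean on these libraries where they do the work, as an engineer would, in place of code of your own. Each camera call takes 0.05 s, during which the arm holds its last target. There are 200 camera calls.

## Working session

There is one attempt and no reset: what is moved stays moved. The work goes in short steps, Python scripts to look and compute and a shell command to move; the robot and the scene stay as the last step left them, time stands still between calls to the robot, and variables do not carry over. Pictures are saved under pics/ and viewed, at most 14 in all, crops included, and the job is handed in when it is done.

```bash
ls; mkdir -p pics
cat > h.py <<'E'
import numpy as np, cv2
from bench import monitor, cams, ticket, r
def shot(n,f=None):
    c=cams.camera(n)
    if f: cv2.imwrite('pics/'+f,c['pixels'])
    return c
def cloud(c):
    H,W=c['z_map'].shape; f=H/2/np.tan(np.radians(c['vfov'])/2)
    v,u=np.mgrid[0:H,0:W]; z=c['z_map']
    P=np.stack([(u-c['cx'])/f*z,-(v-c['cy'])/f*z,-z],-1)
    P=P@c['T'][:3,:3].T+c['T'][:3,3]; P[z==0]=np.nan
    return P
E
python3 - <<'E'
from h import *
print(monitor.read_state()); print(r.tcp_to_grasp)
for n in('top','scene'):
    c=shot(n,n+'0.png'); print(n,c['vfov'],c['cx'],c['cy'],c.keys()); print(c['T'].round(3))
    np.savez('/tmp/'+n,**{k:v for k,v in c.items() if isinstance(v,(np.ndarray,float,int))})
E
```

```text
pics
{'time': 0.0, 'joint_positions': array([ 1.12344813,  0.3328754 , -0.06468717,  1.4609816 ,  0.02162534,
        1.34990344, -0.08850382]), 'joint_vel': array([ 6.59873164e-04,  9.85912474e-04, -1.16228125e-03, -3.97323026e-05,
        5.65119820e-04,  5.22516263e-04,  4.43250706e-05]), 'joint_torque': array([-7.29572967e-04, -6.23258972e+01,  2.40881578e-02, -3.89897847e+01,
       -6.13720785e-02,  3.98255582e-02,  1.30072376e-04]), 'ee_pos': array([ 0.25736767, -0.56910279,  0.22173248]), 'eef_rot': array([ 9.77531782e-01,  2.10786796e-01, -2.03063440e-04, -7.07236840e-04]), 'ft_force': array([ 0.3340677 , -0.28224835, -0.4099649 ]), 'torque': array([-0.02814704, -0.01389311,  0.00983503]), 'grip_force': 0.0, 'width': 0.08719530097451961}
0.0187
top 56.536399417593515 321.6338394677349 203.0486307422743 dict_keys(['pixels', 'z_map', 'vfov', 'cx', 'cy', 'T'])
[[-0.017  0.992 -0.126  0.442]
 [-1.    -0.014  0.021  0.004]
 [ 0.019  0.126  0.992  1.039]
 [ 0.     0.     0.     1.   ]]
scene 57.59842401442216 317.55096848414917 202.71326342047945 dict_keys(['pixels', 'z_map', 'vfov', 'cx', 'cy', 'T'])
[[ 0.894  0.329 -0.305  0.271]
 [-0.448  0.66  -0.603 -0.509]
 [ 0.003  0.676  0.737  0.68 ]
 [ 0.     0.     0.     1.   ]]
```

View pics/top0.png

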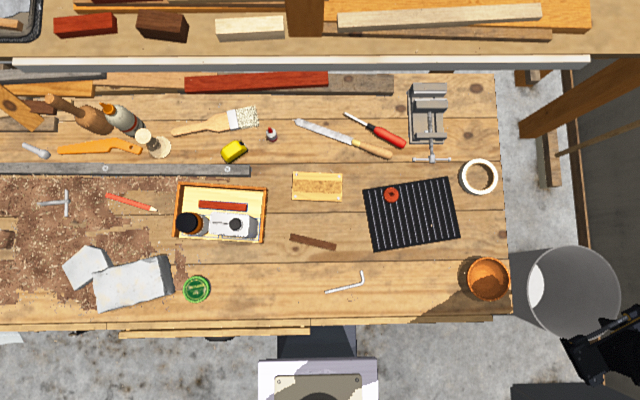

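View pics/scene0.png

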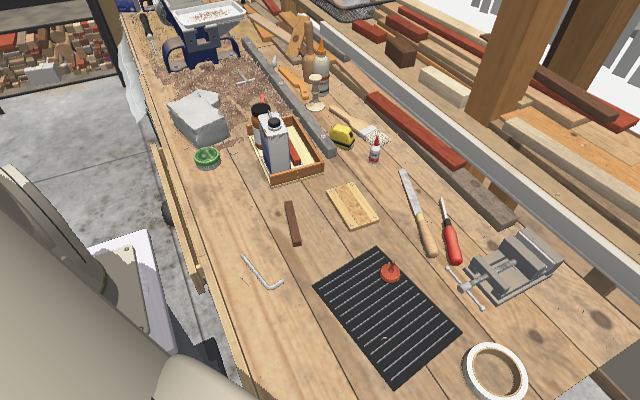

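Top view: the rack is at about (220,212), with the jar left at (190,223) and the can right at (233,224). The red blank is at (222,205), the dark blank at (313,241), the board at (317,186), the mat at (412,214) and the top at (391,194). The scene view agrees. Next I'll measure from the depth clouds.

```bash
cat > m.py <<'E'
from h import *
def rect(name,Q,tall=False):
    if len(Q)<8: print(name,'few',len(Q)); return
    (cx,cy),(w,h),a=cv2.minAreaRect(Q[:,:2].astype(np.float32)*1000)
    if w>h: w,h=h,w; a+=90
    # long axis angle relative to world y
    b=cv2.boxPoints(cv2.minAreaRect(Q[:,:2].astype(np.float32)*1000)); e=[b[1]-b[0],b[2]-b[1]]; e=max(e,key=np.linalg.norm)
    yaw=np.degrees(np.arctan2(-e[0],e[1])); yaw=(yaw+90)%180-90
    print(name,'c',round(cx,1),round(cy,1),'size',round(w,1),round(h,1),'yaw(from y)',round(yaw,1),'z med',round(1000*np.median(Q[:,2]),1),'mean',(1000*Q[:,:2].mean(0)).round(1),len(Q))
E
python3 - <<'E'
from m import *
for n in('top','scene'):
    c=dict(np.load(f'/tmp/{n}.npz')); P=cloud(c); hsv=cv2.cvtColor(c['pixels'],cv2.COLOR_BGR2HSV).astype(int); h,s,v=hsv[...,0],hsv[...,1],hsv[...,2]
    X,Y,Z=P[...,0],P[...,1],P[...,2]
    if n=='top':
        for p in [(190,223),(233,224),(222,205),(313,241),(317,186),(412,214),(391,194),(178,212),(221,185),(250,200),(320,270)]: print(p,(1000*P[p[1],p[0]]).round(1),hsv[p[1],p[0]])
    reg=(X>.3)&(X<.65)
    rk=reg&(Y>.15)&(Y<.5)
    rect('can',P[rk&(Z>.135)&(Z<.16)])
    rect('canall',P[rk&(Z>.135)])
    rect('jar',P[rk&(Z>.08)&(Z<.13)&(Y>.31)])
    rect('jarlid',P[rk&(Z>.115)&(Z<.132)&(Y>.31)])
    rect('wall',P[rk&(Z>.04)&(Z<.05)])
    red=((h<6)|(h>174))&(s>140)&(v>60)
    rect('red',P[rk&red&(Z>.02)&(Z<.034)])
    rect('dark',P[reg&(Y>-.1)&(Y<.12)&(Z>.014)&(Z<.026)&(X<.47)])
    rect('board',P[reg&(Y>-.1)&(Y<.15)&(Z>.010)&(Z<.02)&(X>.47)])
    rect('mat',P[(X>.3)&(X<.7)&(v<75)&(Y<-.07)&(Y>-.45)&(Z<.012)&(Z>-.005)])
    rect('top',P[reg&(Y<-.07)&(Y>-.4)&(Z>.02)&(Z<.06)])
E
```

```text
(190, 223) [513.4 304.7 133.6] [113  27  38]
(233, 224) [506.2 191.7 176.7] [ 6 17 74]
(222, 205) [569.8 255.   25.7] [  7 206 198]
(313, 241) [468.    7.9  21. ] [ 11 142 129]
(317, 186) [620.9  -5.3  14.4] [ 17 149 216]
(412, 214) [ 539.6 -271.5    2.2] [135  15  70]
(391, 194) [ 593.  -208.3   31.3] [  4 189  66]
(178, 212) [551.4 370.8  33.7] [ 12 186  92]
(221, 185) [621.6 253.6  46.1] [ 15 187 239]
(250, 200) [585.3 182.4   5.6] [ 25  84 252]
(320, 270) [388.6 -10.2  -2.8] [ 16 112 221]
can c 511.6 250.0 size 54.7 180.1 yaw(from y) -5.6 z med 153.5 mean [507.6 210.3] 767
canall c 511.6 250.0 size 54.7 180.1 yaw(from y) -5.6 z med 154.0 mean [507.3 207.2] 934
jar c 419.2 388.2 size 102.4 277.0 yaw(from y) 41.4 z med 80.7 mean [399.7 420.1] 129
jarlid c 514.8 324.8 size 29.3 50.8 yaw(from y) -86.3 z med 131.1 mean [514.7 323. ] 87
wall c 473.0 277.0 size 252.4 305.2 yaw(from y) 85.4 z med 44.4 mean [558.3 311.6] 538
red c 567.6 244.1 size 18.7 107.3 yaw(from y) -5.3 z med 27.3 mean [567.3 242.5] 56
dark c 412.9 -40.8 size 78.6 221.3 yaw(from y) -48.0 z med 18.9 mean [456.8 -10. ]
[... 364 characters left out ...]
 510.5 248.5 size 54.9 179.1 yaw(from y) -5.1 z med 154.9 mean [503.1 197.8] 705
jar c 397.5 396.3 size 92.7 241.8 yaw(from y) 29.7 z med 80.8 mean [399.4 416.3] 124
jarlid c 508.5 324.5 size 13.7 43.4 yaw(from y) -70.2 z med 124.4 mean [497.7 319. ] 9
wall c 450.2 299.4 size 268.0 411.5 yaw(from y) 69.2 z med 45.4 mean [505.5 304. ] 469
red few 7
dark c 410.8 -43.2 size 77.3 225.2 yaw(from y) -48.3 z med 20.2 mean [455.7 -13.2] 264
board c 560.2 36.3 size 180.3 222.7 yaw(from y) -0.4 z med 15.2 mean [601.8   6.5] 1431
mat c 517.5 -298.5 size 233.4 302.8 yaw(from y) 8.6 z med 4.7 mean [ 535.4 -285. ] 8452
top c 454.5 -159.3 size 35.7 330.3 yaw(from y) 69.4 z med 22.5 mean [ 579.5 -207.2] 198
```

```bash
cat >> m.py <<'E'
def near(P,c,rad): return np.hypot(P[...,0]-c[0],P[...,1]-c[1])<rad
def big(m):
    n,l,st,_=cv2.connectedComponentsWithStats(m.astype(np.uint8)); 
    return l==1+np.argmax(st[1:,4])
E
python3 - <<'E'
from m import *
for n in('top','scene'):
    print(n)
    c=dict(np.load(f'/tmp/{n}.npz')); P=cloud(c); hsv=cv2.cvtColor(c['pixels'],cv2.COLOR_BGR2HSV).astype(int); h,s,v=hsv[...,0],hsv[...,1],hsv[...,2]
    X,Y,Z=P[...,0],P[...,1],P[...,2]
    b=(X>.3)&(X<.7)&(Y<-.02)&(Y>-.1)
    print('bench z',np.nanmedian(Z[near(P,(.40,-.08),.03)]))
    rect('can',P[near(P,(.508,.195),.08)&(Z>.148)&(Z<.16)&(Y<.26)])
    rect('cap',P[near(P,(.508,.195),.08)&(Z>.165)&(Z<.18)&(Y<.26)])
    rect('jar',P[near(P,(.515,.31),.045)&(Z>.126)&(Z<.138)&(Y>.265)])
    rect('jar lower',P[near(P,(.515,.31),.06)&(Z>.03)&(Z<.126)&(Y>.265)])
    red=((h<9)|(h>174))&(s>150)&(v>60)
    rect('red',P[big(near(P,(.568,.25),.08)&red&(Z>.02)&(Z<.035))])
    rect('dark',P[big(near(P,(.465,.005),.09)&(Z>.013)&(Z<.026))])
    rect('board',P[big(near(P,(.615,-.003),.09)&(Z>.009)&(Z<.02))])
    w=near(P,(.545,.25),.2)&(Z>.040)&(Z<.049)
    rect('wallback',P[big(w&(X>.60)&(Y>.13))])
    rect('wallR',P[big(w&(Y<.15))])
    rect('wallL',P[big(w&(Y>.35))])
    rect('mat',P[big((X>.4)&(X<.68)&(v<110)&(s<90)&(Y<-.1)&(Y>-.45)&(Z<.02)&(Z>-.01))])
    rect('top',P[near(P,(.593,-.208),.05)&(Z>.02)&(Z<.06)])
E
```

```text
top
bench z -0.0006234648292493539
can c 507.5 207.3 size 54.6 94.4 yaw(from y) -5.9 z med 153.6 mean [507.8 209.6] 734
cap c 503.3 208.2 size 28.6 65.4 yaw(from y) 9.7 z med 174.1 mean [506.1 194.7] 145
jar c 516.3 316.4 size 48.9 49.8 yaw(from y) -0.9 z med 132.3 mean [515.1 316.2] 359
jar lower c 528.3 304.1 size 42.5 90.3 yaw(from y) 74.2 z med 87.4 mean [511.2 296.6] 297
red c 568.5 253.8 size 18.7 126.8 yaw(from y) -5.3 z med 27.3 mean [568.5 253.7] 317
dark c 465.0 8.7 size 19.4 127.2 yaw(from y) -14.4 z med 19.0 mean [465.1   9.1] 334
board c 621.9 -5.2 size 85.7 140.3 yaw(from y) -1.6 z med 13.8 mean [619.6  -4.6] 1397
wallback c 616.7 253.6 size 30.8 241.0 yaw(from y) -0.1 z med 44.2 mean [618.4 261.1] 311
wallR c 541.0 143.6 size 16.4 148.1 yaw(from y) 88.1 z med 44.2 mean [546.7 142.7] 175
wallL c 559.2 373.0 size 19.6 149.9 yaw(from y) 80.2 z med 44.3 mean [565.2 372. ] 192
mat c 542.6 -269.6 size 178.9 251.4 yaw(from y) 8.5 z med 3.4 mean [ 538.7 -270.3] 4659
top c 590.4 -211.8 size 30.8 36.2 yaw(from y) 8.7 z med 21.9 mean [ 590.2 -209.6] 81
scene
bench z 0.00056642464
[... 344 characters left out ...]
6.1] 192
red c 565.7 236.0 size 20.3 92.9 yaw(from y) -7.1 z med 28.9 mean [564.7 221.9] 125
dark c 465.0 9.5 size 19.6 129.3 yaw(from y) -13.9 z med 20.2 mean [463.4   4. ] 369
board c 621.8 -4.9 size 84.6 142.2 yaw(from y) -3.1 z med 15.1 mean [617.9  -9.2] 1410
wallback c 616.5 254.0 size 31.3 240.7 yaw(from y) -0.1 z med 45.5 mean [616.7 253.6] 216
wallR c 539.6 144.7 size 16.1 150.3 yaw(from y) 87.5 z med 45.1 mean [542.2 142.2] 197
wallL c 613.4 369.4 size 24.2 41.8 yaw(from y) 63.8 z med 44.9 mean [613.3 366.9] 48
mat c 540.6 -267.8 size 180.2 258.4 yaw(from y) 8.6 z med 4.7 mean [ 535.2 -283.5] 9301
top c 592.9 -209.9 size 33.6 34.5 yaw(from y) 5.8 z med 22.4 mean [ 590.9 -211.8] 190
```

Both views agree to within about 2 mm, and the heights fit: can shoulder 154, cap 175, jar 133, blanks 28 and 20. I'll move over the rack now, turning the tool so it closes along the rack's x.

```bash
python3 -m crank '{"steps":[[[1,1,0.2],[0,0,1]],[[1,1,0.2],[0,0,1]],[[1,1,0.2],[0,0,1]],[[1,1,0.2],[0,0,1]],[[1,1,0.2],[0,0,1]],[[1,1,0.2],[0,0,1]],[[1,1,0.2],[0,0,1]],[[1,1,0.2],[0,0,1]],[[1,1,0.2],[0,0,1]],[[1,1,0.2],[0,0,1]]]}' 87 20
python3 -m crank '{"steps":[[[0,1,0],[0,0,1]],[[0,1,0],[0,0,1]],[[0,1,0],[0,0,0]],[[0,1,0],[0,0,0]],[[0,1,0],[0,0,0]],[[0,1,0],[0,0,0]],[[0,1,0],[0,0,0]],[[0,1,0],[0,0,0]],[[0,1,0],[0,0,0]],[[0,1,0],[0,0,0]]]}'
python3 -m crank '{"steps":[[[0,1,0],[0,0,0]],[[0,1,0],[0,0,0]],[[0,1,0],[0,0,0]],[[0,1,0],[0,0,0]],[[0,1,0],[0,0,0]],[[0,1,0],[0,0,0]],[[0,1,0],[0,0,0]],[[0,1,0],[0,0,0]],[[0,1,0],[0,0,0]],[[0,0,0],[0,0,0]]]}'
cat >> m.py <<'E'
def tool():
    s=monitor.read_state(); from scipy.spatial.transform import Rotation as R
    M=R.from_quat(s['eef_rot']).as_matrix(); y=M[:,1]
    print('t',round(s['time'],2),'tcp mm',(1000*s['ee_pos']).round(1),'closing yaw',round((np.degrees(np.arctan2(y[1],y[0]))+90)%180-90,2),'tilt',np.degrees(np.arccos(-M[2,2])).round(2),'w',round(s['width']*1000,1),'g',round(s['grip_force'],1),'F',s['ft_force'].round(1),'j',s['joint_positions'].round(2))
    return s
E
python3 - <<'E'
from m import *
tool(); c=shot('wrist','wrist1.png'); np.savez('/tmp/wrist1',**{k:v for k,v in c.items()}); print(c['T'].round(3))
P=cloud(c);Z=P[...,2]
rect('can',P[near(P,(.508,.195),.09)&(Z>.148)&(Z<.16)&(P[...,1]<.27)])
rect('jar',P[near(P,(.515,.316),.045)&(Z>.126)&(Z<.138)&(P[...,1]>.265)])
shot('scene','scene1.png')
E
```

```text
time: 0.93
ee_pos: [0.5084, -0.318, 0.2726]
eef_rot: [0.796, 0.606, -0.0, -0.0]
ft_force: [-0.2, -0.9, 0.1]
width: 0.087
grip_force: 0.0
time: 1.77
ee_pos: [0.5072, -0.0683, 0.2723]
eef_rot: [0.741, 0.671, -0.0, -0.0]
ft_force: [0.1, -0.9, 0.6]
width: 0.087
grip_force: 0.0
time: 2.6
ee_pos: [0.5062, 0.161, 0.2724]
eef_rot: [0.739, 0.674, 0.001, -0.001]
ft_force: [-0.6, 0.6, 0.3]
width: 0.0869
grip_force: 0.0
t 2.6 tcp mm [506.2 161.  272.4] closing yaw -5.29 tilt 0.13 w 86.9 g 0.0 F [-0.6  0.6  0.3] j [ 0.28  0.17 -0.75  1.6   0.11  1.42 -0.57]
[[ 0.996  0.089  0.023  0.512]
 [-0.092  0.967  0.236  0.226]
 [-0.002 -0.238  0.971  0.435]
 [ 0.     0.     0.     1.   ]]
can c 506.9 207.9 size 54.6 94.0 yaw(from y) -5.8 z med 154.5 mean [507.5 213.2] 4855
jar c 514.0 312.1 size 40.9 50.4 yaw(from y) 84.7 z med 133.6 mean [514.2 313.7] 2389
```

Run:
```python
import cv2,numpy as np
a=cv2.imread('pics/wrist1.png');b=cv2.imread('pics/scene1.png')
cv2.imwrite('pics/both1.png',cv2.resize(np.hstack([a[:,100:],b[:,100:500]]),None,fx=.8,fy=.8))
```

```text
(no output)
```

View pics/both1.png

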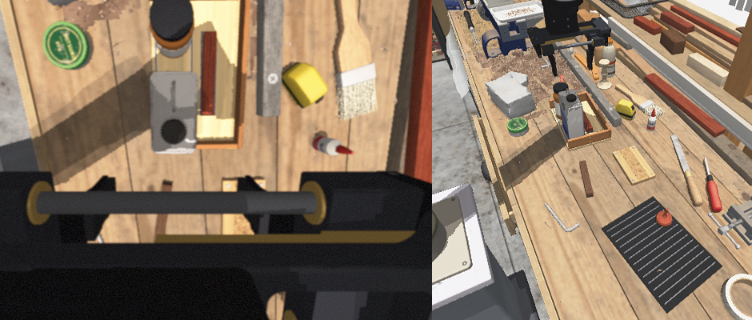

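Wrist view: the can and jar stand in line, with the red blank behind them. The gripper body's long side lies along the closing axis, so neighbours are clear. Now going down on the can.

```bash
python3 -m crank '{"steps":[[[0,0.9,0],[0,0,0]],[[0.04,0.96,0],[0,0,0]],[[0,0,-1],[0,0,0]],[[0,0,-1],[0,0,0]],[[0,0,-1],[0,0,0]],[[0,0,-1],[0,0,0]],[[0,0,-1],[0,0,0]],[[0,0,-0.7],[0,0,0]],[[0,0,-0.5],[0,0,0]],[[0,0,-0.24],[0,0,0]]]}' 87 25
python3 -m crank '{"steps":[[[0,0,0],[0,0,0]],[[0,0,0],[0,0,0]]]}'
python3 -c "
from m import *; tool()"
python3 -m crank '{"steps":[[[0,0,0],[0,0,0]],[[0,0,0],[0,0,0]],[[0,0,0],[0,0,0]],[[0,0,0],[0,0,0]],[[0,0,0],[0,0,0]],[[0,0,0],[0,0,0]],[[0,0,0],[0,0,0]],[[0,0,0],[0,0,0]]]}' 40 30
python3 -c "
from m import *; tool()"
```

```text
time: 3.53
ee_pos: [0.5082, 0.2004, 0.1098]
eef_rot: [0.742, 0.671, -0.001, -0.0]
ft_force: [-0.7, 0.4, -0.9]
width: 0.0869
grip_force: 0.0
time: 3.7
ee_pos: [0.5091, 0.2018, 0.1122]
eef_rot: [0.741, 0.671, 0.0, 0.0]
ft_force: [-0.4, -0.0, 0.3]
width: 0.0871
grip_force: 0.0
t 3.7 tcp mm [509.1 201.8 112.2] closing yaw -5.69 tilt 0.04 w 87.1 g 0.0 F [-0.4 -0.   0.3] j [ 0.17  0.35 -0.74  1.77  0.26  1.13 -0.75]
time: 4.37
ee_pos: [0.5085, 0.2021, 0.1116]
eef_rot: [0.741, 0.671, -0.0, -0.0]
ft_force: [-1.6, -0.3, 1.8]
width: 0.0519
grip_force: 29.9
t 4.37 tcp mm [508.5 202.1 111.6] closing yaw -5.66 tilt 0.01 w 51.9 g 29.9 F [-1.6 -0.3  1.8] j [ 0.17  0.35 -0.74  1.77  0.26  1.12 -0.75]
```

```bash
python3 -m crank '{"steps":[[[0,0,0.4],[0,0,0]],[[0,0,0.8],[0,0,0]],[[0,0,0.9],[0,0,0]],[[0,0,0.9],[0,0,0]],[[0,-0.4,0],[0,0,0]],[[0,-0.8,0],[0,0,0]],[[0,-1,0],[0,0,0]],[[0,-1,0],[0,0,0]],[[0,-1,0],[0,0,0]],[[0,-1,0],[0,0,0]]]}'
python3 -m crank '{"steps":[[[0,-1,0],[0,0,0]],[[0,-1,0],[0,0,0]],[[0,-1,0],[0,0,0]],[[0,-1,0],[0,0,0]],[[0,-1,0],[0,0,0]],[[0,-1,0],[0,0,0]],[[0,-1,0],[0,0,0]],[[0,-1,0],[0,0,0]],[[0,-1,0],[0,0,0]],[[0,-1,0],[0,0,0]]]}'
python3 -m crank '{"steps":[[[0,-1,0],[0,0,0]],[[0,-1,0],[0,0,0]],[[0,-1,0],[0,0,0]],[[0,-1,0],[0,0,0]],[[0.5,-1,0],[0,0,0]],[[0,-0.8,0],[0,0,0]],[[0,-0.4,0],[0,0,0]],[[0,0,0],[0,0,0]],[[0,0,0],[0,0,0]],[[0,0,0],[0,0,0]]]}'
python3 -c "
from m import *; tool(); shot('scene','scene2.png')"
```

```text
time: 5.2
ee_pos: [0.5077, 0.0699, 0.1855]
eef_rot: [0.741, 0.671, -0.001, -0.0]
ft_force: [1.0, 1.2, -5.6]
width: 0.0519
grip_force: 29.9
time: 6.03
ee_pos: [0.5074, -0.1797, 0.1855]
eef_rot: [0.741, 0.671, -0.0, -0.001]
ft_force: [0.9, -0.2, -6.0]
width: 0.0519
grip_force: 29.9
time: 6.87
ee_pos: [0.521, -0.3314, 0.1862]
eef_rot: [0.741, 0.672, 0.0, -0.001]
ft_force: [-0.3, 0.2, -5.5]
width: 0.0519
grip_force: 30.0
t 6.87 tcp mm [ 521.  -331.4  186.2] closing yaw -5.59 tilt 0.07 w 51.9 g 30.0 F [-0.3  0.2 -5.5] j [ 0.82  0.37 -0.42  1.51  0.15  1.29  0.29]
```

View pics/scene2.png

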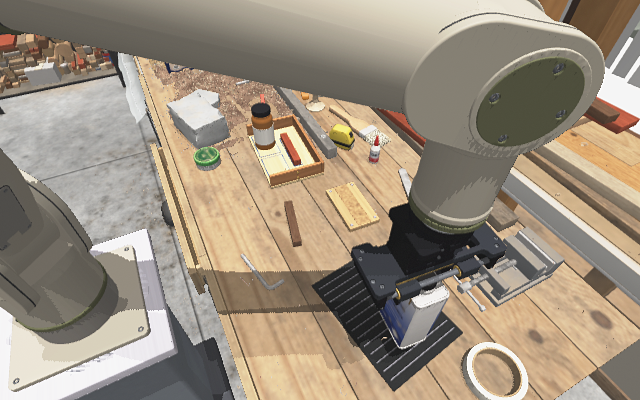

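The can (410,315) hangs upright over the mat's right front. The rack behind shows the jar and red blank undisturbed.

```bash
python3 -m crank '{"steps":[[[0,0,-0.8],[0,0,0]],[[0,0,-0.8],[0,0,0]],[[0,0,-0.6],[0,0,0]],[[0,0,-0.4],[0,0,0]],[[0,0,-0.2],[0,0,0]],[[0,0,-0.14],[0,0,0]],[[0,0,-0.1],[0,0,0]],[[0,0,0],[0,0,0]],[[0,0,0],[0,0,0]]]}'
python3 -m crank '{"steps":[[[0,0,-0.04],[0,0,0]],[[0,0,0],[0,0,0]]]}'
python3 -c "
from m import *; tool()"
```

```text
time: 7.67
ee_pos: [0.5215, -0.3331, 0.1113]
eef_rot: [0.741, 0.671, 0.0, 0.001]
ft_force: [0.2, 0.6, -4.5]
width: 0.0517
grip_force: 30.0
time: 7.83
ee_pos: [0.5213, -0.3331, 0.1099]
eef_rot: [0.741, 0.671, 0.0, 0.0]
ft_force: [1.1, -0.6, -5.5]
width: 0.0515
grip_force: 30.0
t 7.83 tcp mm [ 521.3 -333.1  109.9] closing yaw -5.67 tilt 0.04 w 51.5 g 30.0 F [ 1.1 -0.6 -5.5] j [ 0.82  0.43 -0.41  1.6   0.18  1.15  0.27]
```

```bash
python3 -m crank '{"steps":[[[0,0,-0.04],[0,0,0]],[[0,0,0],[0,0,0]]]}' | grep -E 'ee|ft'
python3 -m crank '{"steps":[[[0,0,-0.04],[0,0,0]],[[0,0,0],[0,0,0]]]}'| grep -E 'ee|ft'
```

```text
ee_pos: [0.5211, -0.333, 0.1086]
eef_rot: [0.741, 0.671, 0.0, 0.0]
ft_force: [-0.1, 0.6, -6.3]
ee_pos: [0.5212, -0.3331, 0.1077]
eef_rot: [0.741, 0.671, 0.0, 0.0]
ft_force: [1.2, -0.8, -3.5]
```

```bash
python3 -m crank '{"steps":[[[0,0,0],[0,0,0]],[[0,0,0],[0,0,0]],[[0,0,0],[0,0,0]],[[0,0,0.3],[0,0,0]],[[0,0,0.6],[0,0,0]],[[0,0,0.9],[0,0,0]],[[0,0,1],[0,0,0]],[[0,0,1],[0,0,0]],[[0,0,0.9],[0,0,0]],[[0,0.4,0],[0,0,0]]]}' 87
python3 -m crank '{"steps":[[[0,1,0],[0,0,0]],[[0,1,0],[0,0,0]],[[0,1,0],[0,0,0]],[[0,1,0],[0,0,0]],[[0,1,0],[0,0,0]],[[0,1,0],[0,0,0]],[[0,1,0],[0,0,0]],[[0,1,0],[0,0,0]],[[0,1,0],[0,0,0]],[[0,1,0],[0,0,0]]]}' >/dev/null
python3 -m crank '{"steps":[[[0,1,0],[0,0,0]],[[0,1,0],[0,0,0]],[[0,1,0],[0,0,0]],[[0,1,0],[0,0,0]],[[0,1,0],[0,0,0]],[[0,1,0],[0,0,0]],[[0,1,0],[0,0,0]],[[0,1,0],[0,0,0]],[[0,1,0],[0,0,0]],[[0,1,0],[0,0,0]]]}' > /dev/null
python3 -m crank '{"steps":[[[0,1,0],[0,0,0]],[[0,1,0],[0,0,0]],[[-0.25,1,0],[0,0,0]],[[0,0,0],[0,0,0]],[[0,0,0],[0,0,0]]]}'
python3 - <<'E'
from m import *
tool(); c=shot('wrist','wrist2.png'); np.savez('/tmp/wrist2',**{k:v for k,v in c.items()})
P=cloud(c);Z=P[...,2]
rect('jar',P[near(P,(.515,.316),.045)&(Z>.128)&(Z<.138)])
c=shot('scene'); P=cloud(c);Z=P[...,2]
rect('can on mat',P[near(P,(.52,-.327),.09)&(Z>.140)&(Z<.16)])
E
```

```text
time: 9.0
ee_pos: [0.5225, -0.3256, 0.2309]
eef_rot: [0.742, 0.67, 0.001, 0.004]
ft_force: [0.9, 0.2, -0.3]
width: 0.0868
grip_force: 0.0
time: 11.08
ee_pos: [0.514, 0.2538, 0.2254]
eef_rot: [0.74, 0.673, 0.0, -0.0]
ft_force: [0.7, -0.3, -0.6]
width: 0.0868
grip_force: 0.0
t 11.08 tcp mm [514.  253.8 225.4] closing yaw -5.46 tilt 0.04 w 86.8 g 0.0 F [ 0.7 -0.3 -0.6] j [ 0.11  0.31 -0.79  1.57  0.22  1.36 -0.8 ]
jar c 514.6 317.4 size 50.5 50.6 yaw(from y) -67.7 z med 133.4 mean [514.5 317.8] 3015
can on mat c 521.6 -327.2 size 55.7 94.6 yaw(from y) -6.2 z med 150.7 mean [ 517.5 -329.3] 1641
```

```bash
python3 -m crank '{"steps":[[[0,1,0],[0,0,0]],[[0,1,0],[0,0,0]],[[0,0.5,-0.4],[0,0,0]],[[0,0,-1],[0,0,0]],[[0,0,-1],[0,0,0]],[[0,0,-1],[0,0,0]],[[0,0,-1],[0,0,0]],[[0,0,-0.9],[0,0,0]],[[0,0,-0.6],[0,0,0]],[[0,0,-0.36],[0,0,0]]]}' >/dev/null
python3 -m crank '{"steps":[[[0,0,0],[0,0,0]],[[0,0,0],[0,0,0]]]}' >/dev/null
python3 -c "
from m import *; tool()"
python3 -m crank '{"steps":[[[0,0,0],[0,0,0]],[[0,0,0],[0,0,0]],[[0,0,0],[0,0,0]],[[0,0,0],[0,0,0]],[[0,0,0],[0,0,0]],[[0,0,0],[0,0,0]],[[0,0,0],[0,0,0]],[[0,0,0],[0,0,0]]]}' 45 25 >/dev/null
python3 -c "
from m import *; tool()"
```

```text
t 12.18 tcp mm [515.4 313.9  69. ] closing yaw -5.73 tilt 0.02 w 86.8 g 0.0 F [0.4 0.6 0.1] j [-0.05  0.52 -0.74  1.66  0.39  1.11 -0.99]
t 12.85 tcp mm [514.9 314.6  68.8] closing yaw -5.66 tilt 0.02 w 57.4 g 25.0 F [-1.1 -0.5  3.1] j [-0.05  0.52 -0.74  1.66  0.39  1.11 -0.99]
```

```bash
python3 -m crank '{"steps":[[[0,0,0.4],[0,0,0]],[[0,0,0.8],[0,0,0]],[[0,0,0.9],[0,0,0]],[[0,0,0.9],[0,0,0]],[[0,-0.4,0],[0,0,0]],[[0,-0.8,0],[0,0,0]],[[0,-1,0],[0,0,0]],[[0,-1,0],[0,0,0]],[[0,-1,0],[0,0,0]],[[0,-1,0],[0,0,0]]]}' | grep -E 'ee|grip'
python3 -m crank '{"steps":[[[0,-1,0],[0,0,0]],[[0,-1,0],[0,0,0]],[[0,-1,0],[0,0,0]],[[0,-1,0],[0,0,0]],[[0,-1,0],[0,0,0]],[[0,-1,0],[0,0,0]],[[0,-1,0],[0,0,0]],[[0,-1,0],[0,0,0]],[[0,-1,0],[0,0,0]],[[0,-1,0],[0,0,0]]]}' >/dev/null
python3 -m crank '{"steps":[[[0,-1,0],[0,0,0]],[[0,-1,0],[0,0,0]],[[0,-1,0],[0,0,0]],[[0,-1,0],[0,0,0]],[[-0.6,-1,0],[0,0,0]],[[0,-0.8,0],[0,0,0]],[[0,-0.3,0],[0,0,0]],[[0,0,0],[0,0,0]],[[0,0,0],[0,0,0]],[[0,0,0],[0,0,0]]]}' >/dev/null
python3 -c "
from m import *; tool(); c=shot('scene'); P=cloud(c);Z=P[...,2]
print(np.nanmin(np.where(near(P,(.505,-.215),.025),Z,9)))"
```

```text
ee_pos: [0.5144, 0.1828, 0.1432]
eef_rot: [0.741, 0.671, -0.0, -0.0]
grip_force: 25.0
t 15.35 tcp mm [ 500.2 -216.1  143.5] closing yaw -5.54 tilt 0.05 w 57.0 g 25.0 F [-0.4  0.6 -2.5] j [ 0.79  0.26 -0.54  1.75  0.14  1.17  0.12]
0.0012869816970584314
```

```bash
python3 -m crank '{"steps":[[[0,0,-0.8],[0,0,0]],[[0,0,-0.8],[0,0,0]],[[0,0,-0.7],[0,0,0]],[[0,0,-0.4],[0,0,0]],[[0,0,-0.2],[0,0,0]],[[0,0,-0.12],[0,0,0]],[[0,0,0],[0,0,0]],[[0,0,0],[0,0,0]]]}' | grep -E 'ee|ft'
python3 -m crank '{"steps":[[[0,0,-0.04],[0,0,0]],[[0,0,0],[0,0,0]]]}' | grep -E 'ee|ft'
python3 -m crank '{"steps":[[[0,0,-0.04],[0,0,0]],[[0,0,0],[0,0,0]]]}'| grep -E 'ee|ft'
```

```text
ee_pos: [0.5005, -0.2179, 0.0689]
eef_rot: [0.741, 0.671, 0.0, 0.001]
ft_force: [-0.5, -0.7, -1.8]
ee_pos: [0.5002, -0.2181, 0.0676]
eef_rot: [0.741, 0.671, 0.0, 0.001]
ft_force: [-0.3, -0.0, -2.8]
ee_pos: [0.4999, -0.218, 0.0662]
eef_rot: [0.741, 0.671, 0.0, 0.0]
ft_force: [-0.7, -0.6, -2.7]
```

```bash
python3 -m crank '{"steps":[[[0,0,-0.05],[0,0,0]],[[0,0,0],[0,0,0]]]}'| grep -E 'ee|ft'
python3 -m crank '{"steps":[[[0,0,0],[0,0,0]],[[0,0,0],[0,0,0]],[[0,0,0],[0,0,0]],[[0,0,0.3],[0,0,0]],[[0,0,0.7],[0,0,0]],[[0,0,1],[0,0,0]],[[0,0,1],[0,0,0]],[[0,0,1],[0,0,0]],[[0,0,0.6],[0,0,0]],[[0,0.4,0],[0,0,0]]]}' 87
python3 -m crank '{"steps":[[[0,1,0],[0,0,0]],[[0,1,0],[0,0,0]],[[0,1,0],[0,0,0]],[[0,1,0],[0,0,0]],[[0,1,0],[0,0,0]],[[0,1,0],[0,0,0]],[[0,1,0],[0,0,0]],[[0,1,0],[0,0,0]],[[0,1,0],[0,0,0]],[[0,1,0],[0,0,0]]]}' 40 >/dev/null
python3 -m crank '{"steps":[[[0.7,1,0],[0,0,0]],[[1,1,0],[0,0,0]],[[1,1,0],[0,0,0]],[[0,1,0],[0,0,0]],[[0,1,0],[0,0,0]],[[0,1,0],[0,0,0]],[[0,0,0],[0,0,0]],[[0,0,0],[0,0,0]]]}' >/dev/null
python3 - <<'E'
from m import *
tool()
for n in('wrist','top','scene'):
    c=shot(n,n+'3.png'); np.savez('/tmp/'+n+'3',**{k:v for k,v in c.items()})
    P=cloud(c);X,Y,Z=P[...,0],P[...,1],P[...,2]; hsv=cv2.cvtColor(c['pixels'],cv2.COLOR_BGR2HSV).astype(int); h,s,v=hsv[...,0],hsv[...,1],hsv[...,2]
    red=((h<9)|(h>174))&(s>150)&(v>60)
    print(n)
    for nm,m in dict(red=near(P,(.568,.25),.08)&red&(Z>.024)&(Z<.034),dark=near(P,(.465,.005),.09)&(Z>.015)&(Z<.026),board=near(P,(.615,-.003),.09)&(Z>.0115)&(Z<.018),can=near(P,(.52,-.327),.09)&(Z>.14)&(Z<.16),jar=near(P,(.505,-.212),.04)&(Z>.122)&(Z<.134),
      walls=near(P,(.549,.258),.15)&(Z>.0415)&(Z<.048)&(X>.45)).items():
        if m.sum()>30: rect(nm,P[big(m)])
E
```

```text
ee_pos: [0.5, -0.218, 0.0649]
eef_rot: [0.741, 0.671, 0.0, 0.0]
ft_force: [0.6, -0.1, -2.9]
time: 17.4
ee_pos: [0.5014, -0.2101, 0.184]
eef_rot: [0.742, 0.67, 0.001, 0.003]
ft_force: [0.3, -0.1, 0.3]
width: 0.0866
grip_force: 0.0
t 18.9 tcp mm [566.4 194.2 179.6] closing yaw -5.46 tilt 0.06 w 40.0 g 0.0 F [ 1.  -0.4  0.2] j [ 0.2   0.4  -0.77  1.56  0.29  1.3  -0.7 ]
wrist
red c 567.4 256.5 size 17.6 126.5 yaw(from y) -5.3 z med 28.5 mean [567.9 260.4] 2128
board c 594.8 59.8 size 16.1 23.3 yaw(from y) 86.2 z med 14.0 mean [594.6  60.1] 233
walls c 619.5 256.6 size 8.4 206.5 yaw(from y) -4.6 z med 45.3 mean [620.  266.3] 1906
top
dark c 465.0 8.7 size 19.5 127.3 yaw(from y) -14.4 z med 19.0 mean [465.1   9.2] 327
board c 619.8 -4.6 size 80.3 139.6 yaw(from y) -3.2 z med 14.0 mean [619.2  -4.4] 1208
can c 521.5 -326.9 size 54.3 93.4 yaw(from y) -6.0 z med 149.6 mean [ 521.1 -322.9] 713
jar c 500.9 -214.6 size 49.6 49.7 yaw(from y) -2.7 z med 128.4 mean [ 499.9 -214.5] 344
walls c 563.1 170.6 size 67.4 108.0 yaw(from y) 85.6 z med 44.4 mean [579.2 151.6] 177
scene
red c 569.8 285.6 size 17.8 58.8 yaw(from y) -6.4 z med 29.0 mean [569.6 285.5] 64
dark c 465.0 9.1 size 19.7 129.2 yaw(from y) -14.2 z med 20.2 mean [463.6   5.1] 360
board c 619.7 -4.7 size 81.6 141.5 yaw(from y) -3.0 z med 15.0 mean [618.3  -8.8] 1359
can c 521.1 -327.2 size 55.2 94.8 yaw(from y) -5.6 z med 150.7 mean [ 517.4 -329.3] 1640
jar c 499.8 -215.6 size 48.7 51.0 yaw(from y) -30.1 z med 129.5 mean [ 498.6 -217. ] 586
walls c 548.9 258.4 size 150.3 244.5 yaw(from y) -4.7 z med 45.4 mean [569.3 240.6] 463
```

View pics/wrist3.png

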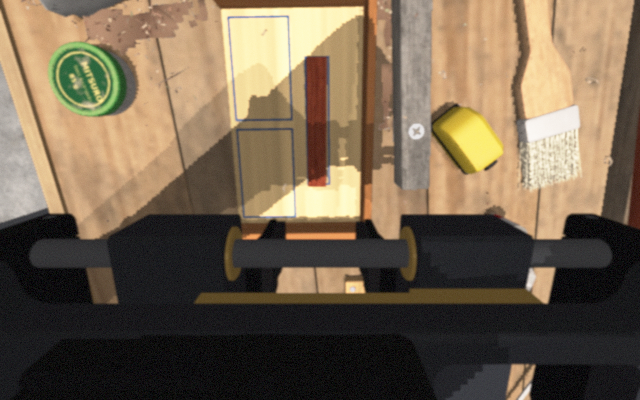

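Wrist view: red blank at (317,120), lying free in the rack with a clear gap to the back wall at (370,120). The blue outlines are visible, and so is the can's old place at (265,172).

```bash
python3 -m crank '{"steps":[[[0.06,1,0],[0,0,0]],[[0,1,0],[0,0,0]],[[0,0.5,0],[0,0,0]],[[0,0,-0.6],[0,0,0]],[[0,0,-1],[0,0,0]],[[0,0,-1],[0,0,0]],[[0,0,-1],[0,0,0]],[[0,0,-1],[0,0,0]],[[0,0,0],[0,0,0]],[[0,0,0],[0,0,0]]]}' 40 25 >/dev/null
python3 -c "
from m import *; tool()"
```

```text
t 19.88 tcp mm [568.5 253.3  64.3] closing yaw -5.71 tilt 0.13 w 40.2 g 0.0 F [0.2 0.2 0.6] j [ 0.06  0.57 -0.73  1.61  0.41  1.13 -0.87]
```

```bash
python3 -m crank '{"steps":[[[0,0.07,-0.8],[0,0,0]],[[0,0,-0.7],[0,0,0]],[[0,0,-0.3],[0,0,0]],[[0,0,-0.2],[0,0,0]],[[0,0,-0.08],[0,0,0]],[[0,0,0],[0,0,0]],[[0,0,0],[0,0,0]]]}' >/dev/null
python3 -c "
from m import *; tool()"
python3 -m crank '{"steps":[[[0,0,0],[0,0,0]],[[0,0,0],[0,0,0]],[[0,0,0],[0,0,0]],[[0,0,0],[0,0,0]],[[0,0,0],[0,0,0]],[[0,0,0],[0,0,0]]]}' 10 30 >/dev/null
python3 -c "
from m import *; tool()"
```

```text
t 20.47 tcp mm [569.5 256.5  14. ] closing yaw -5.67 tilt 0.09 w 39.7 g 0.0 F [ 0.7 -0.1  0.7] j [ 0.03  0.63 -0.7   1.64  0.45  1.04 -0.9 ]
t 20.97 tcp mm [568.9 256.3  13. ] closing yaw -5.66 tilt 0.02 w 19.6 g 30.0 F [ 0.1 -0.7  2.2] j [ 0.03  0.63 -0.7   1.64  0.45  1.04 -0.9 ]
```

```bash
python3 -m crank '{"steps":[[[0,0,0.4],[0,0,0]],[[0,0,0.8],[0,0,0]],[[0,0,0.9],[0,0,0]],[[0,0,0.9],[0,0,0]],[[0,-0.4,0],[0,0,0]],[[0.3,-0.8,0],[0,0,0]],[[0.5,-1,0],[0,0,0]],[[0.5,-1,0],[0,0,0]],[[0.5,-1,0],[0,0,0]],[[0.23,-1,0],[0,0,0]]]}' | grep -E 'ee|grip|wid'
python3 -m crank '{"steps":[[[0,-1,0],[0,0,0.25]],[[0,-1,0],[0,0,0.25]],[[0,-1,0],[0,0,0]],[[0,-1,0],[0,0,0]],[[0,-0.7,0],[0,0,0]],[[0,-0.4,0],[0,0,0]],[[0,0,0],[0,0,0]],[[0,0,0],[0,0,0]],[[0,0,0],[0,0,0]]]}' >/dev/null
python3 - <<'E'
from m import *
tool(); c=dict(np.load('/tmp/top3.npz')); P=cloud(c); m=(P[...,0]>.67)&(P[...,0]<.74)&(abs(P[...,1])<.06); print('max z behind',P[...,2][m].max())
c=shot('wrist','wrist4.png'); P=cloud(c);X,Y,Z=P[...,0],P[...,1],P[...,2]; hsv=cv2.cvtColor(c['pixels'],cv2.COLOR_BGR2HSV).astype(int); h,s,v=hsv[...,0],hsv[...,1],hsv[...,2]
red=((h<9)|(h>174))&(s>150)&(v>60)
m=near(P,(.62,0),.12)&red&(Z>.06); print(m.sum()); rect('red',P[big(m)])
E
```

```text
ee_pos: [0.6206, 0.1244, 0.088]
eef_rot: [0.741, 0.671, 0.0, 0.0]
width: 0.0196
grip_force: 30.0
t 22.55 tcp mm [619.5   0.8  88. ] closing yaw -3.05 tilt 0.06 w 19.5 g 30.0 F [0.1 0.8 0.3] j [ 0.46  0.52 -0.7   1.6   0.36  1.15 -0.37]
max z behind 0.0059101063905462325
5043
red c 620.1 36.1 size 20.7 58.3 yaw(from y) -2.9 z med 103.4 mean [620.7  37.5] 4227
```

View pics/wrist4.png

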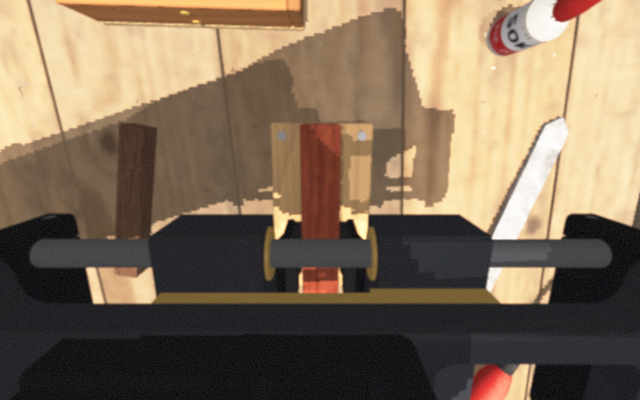

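Red blank (320,200) is straight over the board (322,200), with its +y end level with the board's far end. It needs to go about 5 mm towards -y, then down.

```bash
python3 -m crank '{"steps":[[[0,-0.2,-0.4],[0,0,0]],[[0,0,-0.8],[0,0,0]],[[0,0,-0.7],[0,0,0]],[[0,0,-0.4],[0,0,0]],[[0,0,-0.2],[0,0,0]],[[0,0,-0.12],[0,0,0]],[[0,0,0],[0,0,0]],[[0,0,0],[0,0,0]]]}' | grep -E 'ee|ft'
python3 -m crank '{"steps":[[[0,0,-0.04],[0,0,0]],[[0,0,0],[0,0,0]]]}'| grep -E 'ee|ft'
python3 -m crank '{"steps":[[[0,0,-0.04],[0,0,0]],[[0,0,0],[0,0,0]]]}'| grep -E 'ee|ft'
```

```text
ee_pos: [0.6201, -0.006, 0.023]
eef_rot: [0.726, 0.687, 0.0, 0.0]
ft_force: [-0.1, 0.4, 0.0]
ee_pos: [0.62, -0.0062, 0.0219]
eef_rot: [0.726, 0.687, 0.0, 0.0]
ft_force: [-0.1, -0.3, -1.2]
ee_pos: [0.6197, -0.0063, 0.0205]
eef_rot: [0.726, 0.687, 0.0, 0.0]
ft_force: [1.1, -0.1, -1.1]
```

```bash
python3 -m crank '{"steps":[[[0,0.08,0],[0,0,0]],[[0,0,-0.05],[0,0,0]],[[0,0,0],[0,0,0]]]}'| grep -E 'ee|ft'
python3 -m crank '{"steps":[[[0,0,-0.03],[0,0,0]],[[0,0,0],[0,0,0]]]}'| grep -E 'ee|ft'
python3 -m crank '{"steps":[[[0,0,0],[0,0,0]],[[0,0,0],[0,0,0]],[[0,0,0],[0,0,0]],[[0,0,0.4],[0,0,0]],[[0,0,0.8],[0,0,0]],[[0,0,1],[0,0,0]],[[0,0,1],[0,0,0]],[[0,0,1],[0,0,0]],[[0,0,0],[0,0,0]],[[0,0,0],[0,0,0]]]}' 40
python3 - <<'E'
from m import *
tool()
for n in('wrist','top','scene'):
    c=shot(n,n+'5.png'); P=cloud(c);X,Y,Z=P[...,0],P[...,1],P[...,2]; hsv=cv2.cvtColor(c['pixels'],cv2.COLOR_BGR2HSV).astype(int); h,s,v=hsv[...,0],hsv[...,1],hsv[...,2]
    red=((h<9)|(h>174))&(s>150)&(v>60)
    m=near(P,(.62,0),.09)&red&(Z>.026)&(Z<.045); print(n); rect('red',P[m])
    rect('board',P[near(P,(.615,-.003),.09)&(Z>.0115)&(Z<.018)])
E
```

```text
ee_pos: [0.6197, -0.0039, 0.0191]
eef_rot: [0.726, 0.687, 0.0, 0.0]
ft_force: [-0.2, -0.3, -0.6]
ee_pos: [0.6197, -0.0039, 0.019]
eef_rot: [0.726, 0.687, 0.0, 0.0]
ft_force: [-3.8, -0.1, 7.1]
time: 24.85
ee_pos: [0.6206, -0.0041, 0.1254]
eef_rot: [0.726, 0.687, 0.001, 0.001]
ft_force: [-1.2, 0.4, 0.5]
width: 0.04
grip_force: 0.0
t 24.85 tcp mm [620.6  -4.1 125.4] closing yaw -3.16 tilt 0.19 w 40.0 g 0.0 F [-1.2  0.4  0.5] j [ 0.47  0.48 -0.71  1.57  0.33  1.21 -0.35]
wrist
red c 619.4 9.0 size 18.4 102.1 yaw(from y) -2.8 z med 34.4 mean [619.7  11.5] 2446
board c 620.2 7.5 size 80.0 115.1 yaw(from y) -3.2 z med 14.5 mean [620.9  13. ] 7463
top
red c 622.4 51.2 size 13.6 20.2 yaw(from y) -89.6 z med 33.3 mean [622.   52.3] 36
board c 623.4 52.0 size 25.2 77.1 yaw(from y) 89.6 z med 13.8 mean [618.2  55.2] 134
scene
red c 619.0 -6.1 size 19.7 126.6 yaw(from y) -3.7 z med 34.8 mean [617.3 -31.9] 204
board c 621.6 -5.4 size 84.2 140.5 yaw(from y) -3.2 z med 14.9 mean [615.4 -11.7] 938
```

```bash
python3 -m crank '{"steps":[[[-0.5,0,0],[0,0,-0.5]],[[-1,0.2,0],[0,0,-0.6]],[[-1,0.3,0],[0,0,-0.6]],[[-1,0,0],[0,0,-0.5]],[[-1,0,0],[0,0,0]],[[-1,0,0],[0,0,0]],[[-0.7,0,0],[0,0,0]],[[0,0,0],[0,0,0]],[[0,0,0],[0,0,0]]]}' 40 >/dev/null
python3 - <<'E'
from m import *
tool()
c=shot('wrist'); P=cloud(c);Z=P[...,2]
rect('dark',P[near(P,(.465,.009),.09)&(Z>.016)&(Z<.026)])
c=shot('top'); P=cloud(c);Z=P[...,2]
rect('red',P[near(P,(.62,-.005),.08)&(Z>.026)&(Z<.045)])
E
```

```text
t 25.75 tcp mm [464.    7.8 123. ] closing yaw -14.19 tilt 0.06 w 39.9 g 0.0 F [ 1.5 -0.9  0.1] j [ 0.62  0.13 -0.76  1.96  0.1   1.09 -0.44]
dark c 466.9 17.9 size 19.4 108.3 yaw(from y) -14.6 z med 19.9 mean [467.5  21. ] 2503
red c 619.5 -4.0 size 20.6 129.4 yaw(from y) -3.4 z med 33.3 mean [618.9  -4.4] 356
```

```bash
python3 -m crank '{"steps":[[[0.04,0.02,-0.6],[0,0,0]],[[0,0,-1],[0,0,0]],[[0,0,-1],[0,0,0]],[[0,0,-1],[0,0,0]],[[0,0,-0.6],[0,0,0]],[[0,0,-0.3],[0,0,0]],[[0,0,-0.2],[0,0,0]],[[0,0,0],[0,0,0]],[[0,0,0],[0,0,0]]]}' | grep -E 'ee|ft'
python3 -m crank '{"steps":[[[0,0,0],[0,0,0]],[[0,0,0],[0,0,0]],[[0,0,0],[0,0,0]],[[0,0,0],[0,0,0]],[[0,0,0],[0,0,0]],[[0,0,0],[0,0,0]]]}' 10 30 >/dev/null
python3 -c "
from m import *; tool()"
```

```text
ee_pos: [0.4663, 0.009, 0.0064]
eef_rot: [0.789, 0.615, 0.0, 0.0]
ft_force: [0.1, 0.8, 1.5]
t 27.1 tcp mm [465.9   8.7   6.2] closing yaw -14.17 tilt 0.04 w 19.6 g 30.0 F [-0.9 -1.2  5.1] j [ 0.53  0.33 -0.72  2.05  0.28  0.86 -0.59]
```

```bash
python3 -m crank '{"steps":[[[0,0,0.4],[0,0,0]],[[0,0,0.8],[0,0,0]],[[0,0,1],[0,0,0]],[[0,0,1],[0,0,0]],[[0,0.4,0.4],[0,0,0]],[[0.3,0.8,0],[0,0,0.4]],[[0.6,1,0],[0,0,0.5]],[[0.6,1,0],[0,0,0.5]],[[0.6,1,0],[0,0,0.38]],[[0.6,1,0],[0,0,0]]]}' | grep -E 'ee|grip|wid'
python3 -m crank '{"steps":[[[0.6,1,0],[0,0,0]],[[0.6,1,0],[0,0,0]],[[0.2,1,0],[0,0,0]],[[0,1,0],[0,0,0]],[[0,0.8,0],[0,0,0]],[[0,0,0],[0,0,0]],[[0,0,0],[0,0,0]],[[0,0,0],[0,0,0]]]}' >/dev/null
python3 - <<'E'
from m import *
tool()
c=shot('wrist','wrist6.png'); P=cloud(c);Z=P[...,2]
rect('dark',P[big(near(P,(.57,.30),.07)&(Z>.085)&(Z<.13)&(P[...,1]>.27))])
E
```

```text
ee_pos: [0.5334, 0.1403, 0.0959]
eef_rot: [0.738, 0.675, -0.0, -0.0]
width: 0.0194
grip_force: 30.0
t 28.6 tcp mm [568.  258.3  95.6] closing yaw -5.27 tilt 0.04 w 19.0 g 30.0 F [-0.5 -0.4 -0.7] j [ 0.09  0.55 -0.78  1.58  0.41  1.19 -0.87]
dark c 570.8 295.6 size 19.5 52.8 yaw(from y) -5.2 z med 109.1 mean [570.8 297.2] 3882
```

View pics/wrist6.png

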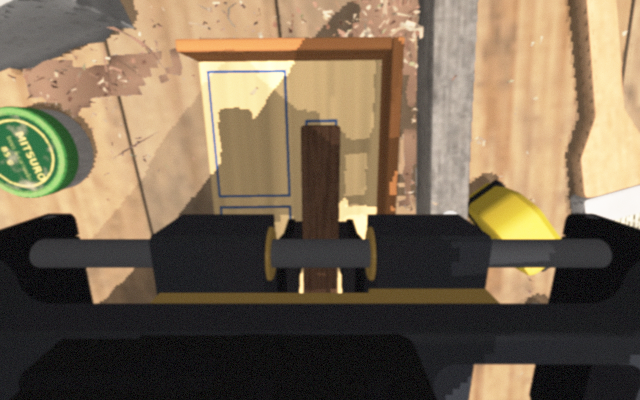

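The dark blank (320,180) is lined up with the rear outline and needs about 2 mm towards -y. Lowering it.

```bash
python3 -m crank '{"steps":[[[0.02,0,-0.5],[0,0,0]],[[0,0,-1],[0,0,0]],[[0,0,-0.8],[0,0,0]],[[0,0,-0.4],[0,0,0]],[[0,0,-0.2],[0,0,0]],[[0,0,-0.1],[0,0,0]],[[0,0,0],[0,0,0]],[[0,0,0],[0,0,0]]]}' | grep -E 'ee|ft'
python3 -m crank '{"steps":[[[0,0,-0.05],[0,0,0]],[[0,0,0],[0,0,0]]]}'| grep -E 'ee|ft'
python3 -c "
from m import *; tool()"
```

```text
ee_pos: [0.5692, 0.2591, 0.0217]
eef_rot: [0.739, 0.674, 0.001, 0.0]
ft_force: [-0.1, 1.5, -0.0]
ee_pos: [0.569, 0.2589, 0.0202]
eef_rot: [0.739, 0.674, 0.001, 0.0]
ft_force: [-0.4, 0.0, -0.5]
t 29.48 tcp mm [569.  258.9  20.2] closing yaw -5.26 tilt 0.07 w 18.8 g 30.0 F [-0.4  0.  -0.5] j [ 0.06  0.64 -0.74  1.63  0.48  1.06 -0.91]
```

```bash
python3 -m crank '{"steps":[[[-0.02,-0.1,0],[0,0,0]],[[0,0,-0.12],[0,0,0]],[[0,0,0],[0,0,0]]]}'| grep -E 'ee|ft'
python3 -m crank '{"steps":[[[0,0,-0.06],[0,0,0]],[[0,0,0],[0,0,0]]]}'| grep -E 'ee|ft'
python3 -m crank '{"steps":[[[0,0,-0.05],[0,0,0]],[[0,0,0],[0,0,0]]]}'| grep -E 'ee|ft'
```

```text
ee_pos: [0.568, 0.2558, 0.0162]
eef_rot: [0.739, 0.674, -0.0, 0.0]
ft_force: [0.4, 0.0, -0.6]
ee_pos: [0.568, 0.2562, 0.0148]
eef_rot: [0.739, 0.674, -0.0, -0.0]
ft_force: [-0.2, 0.2, -0.5]
ee_pos: [0.5681, 0.2564, 0.0143]
eef_rot: [0.739, 0.674, 0.0, 0.0]
ft_force: [-1.7, -1.6, 4.7]
```

```bash
python3 -m crank '{"steps":[[[0,0,0],[0,0,0]],[[0,0,0],[0,0,0]],[[0,0,0],[0,0,0]],[[0,0,0.4],[0,0,0]],[[0,0,0.8],[0,0,0]],[[0,0,1],[0,0,0]],[[0,0,1],[0,0,0]],[[0,0,1],[0,0,0]],[[0,0,1],[0,0,0]],[[0,0,1],[0,0,0]]]}' 40 >/dev/null
python3 -m crank '{"steps":[[[0,-0.4,0.6],[0,0,-0.08]],[[-0.7,-1,0],[0,0,0]],[[-1,-1,0],[0,0,0]],[[-1,-1,0],[0,0,0]],[[0,-1,0],[0,0,0]],[[0,-1,0],[0,0,0]],[[0,-1,0],[0,0,0]],[[0,-1,0],[0,0,0]],[[0,-1,0],[0,0,0]],[[0,-1,0],[0,0,0]]]}' 87 >/dev/null
python3 -m crank '{"steps":[[[0,-1,0],[0,0,0]],[[0,-1,0],[0,0,0]],[[0,-1,0],[0,0,0]],[[0,-1,0],[0,0,0]],[[0,-1,0],[0,0,0]],[[0,-1,0],[0,0,0]],[[0,-1,0],[0,0,0]],[[0,0,0],[0,0,0]],[[0,0,0],[0,0,0]],[[0,0,0],[0,0,0]]]}' >/dev/null
python3 - <<'E'
from m import *
tool()
for n in('top','scene','wrist'):
    c=shot(n,n+'7.png'); P=cloud(c);X,Y,Z=P[...,0],P[...,1],P[...,2]; print(n)
    for nm,m in dict(darkb=near(P,(.568,.256),.08)&(Z>.022)&(Z<.033)&(X>.54)&(X<.6),red=near(P,(.62,-.005),.08)&(Z>.026)&(Z<.045),jar=near(P,(.5,-.215),.045)&(Z>.122)&(Z<.134),can=near(P,(.52,-.327),.09)&(Z>.14)&(Z<.16)).items():
        if m.sum()>30: rect(nm,P[big(m)])
E
```

```text
t 32.57 tcp mm [ 500.3 -153.3  183.9] closing yaw -5.67 tilt 0.02 w 86.9 g 0.0 F [ 0.1  0.6 -0. ] j [ 0.8   0.19 -0.65  1.75  0.12  1.24  0.02]
top
darkb c 568.2 256.2 size 19.7 129.1 yaw(from y) -5.2 z med 27.3 mean [567.9 255.8] 338
red c 619.5 -3.9 size 20.8 129.7 yaw(from y) -3.1 z med 33.4 mean [618.8  -4.3] 360
scene
darkb c 567.3 255.9 size 20.6 128.2 yaw(from y) -5.4 z med 28.3 mean [566.3 251.6] 224
red c 617.9 -33.2 size 21.4 71.6 yaw(from y) -3.1 z med 34.5 mean [615.9 -37.3] 226
jar c 499.7 -215.6 size 48.8 50.8 yaw(from y) -30.6 z med 129.4 mean [ 498.5 -216.9] 587
can c 521.6 -327.2 size 55.9 95.5 yaw(from y) -5.6 z med 150.6 mean [ 517.6 -329.2] 1629
wrist
red c 617.5 -27.6 size 20.9 82.6 yaw(from y) -3.3 z med 34.4 mean [616.4 -27.4] 2132
jar c 499.6 -211.9 size 23.2 50.6 yaw(from y) 85.0 z med 129.2 mean [ 499.7 -211.7] 1518
```

```bash
python3 -m crank '{"steps":[[[0,-1,0],[0,0,0]],[[0,-1,0],[0,0,0]],[[0,-0.6,-0.4],[0,0,0]],[[0,0,-1],[0,0,0]],[[0,0,-1],[0,0,0]],[[0,0,-1],[0,0,0]],[[0,0,-0.8],[0,0,0]],[[0,0,-0.5],[0,0,0]],[[0,0,0],[0,0,0]],[[0,0,0],[0,0,0]]]}' >/dev/null
python3 -c "
from m import *; tool()"
```

```text
t 33.55 tcp mm [ 500.6 -218.2   66.2] closing yaw -5.63 tilt 0.05 w 86.9 g 0.0 F [ 0.1 -0.3 -0.3] j [ 0.82  0.37 -0.58  1.82  0.23  1.03  0.06]
```

```bash
python3 -m crank '{"steps":[[[0,0,0],[0,0,0]],[[0,0,0],[0,0,0]],[[0,0,0],[0,0,0]],[[0,0,0],[0,0,0]],[[0,0,0],[0,0,0]],[[0,0,0],[0,0,0]],[[0,0,0],[0,0,0]],[[0,0,0.4],[0,0,0]],[[0,0,0.8],[0,0,0]],[[0,0,1],[0,0,0]]]}' 45 25
python3 -m crank '{"steps":[[[0,0,1],[0,0,0]],[[0,0.4,0.2],[0,0,0]],[[0,0.8,0],[0,0,0]],[[0,1,0],[0,0,0]],[[0,1,0],[0,0,0]],[[0,1,0],[0,0,0]],[[0,1,0],[0,0,0]],[[0,1,0],[0,0,0]],[[0,1,0],[0,0,0]],[[0,1,0],[0,0,0]]]}' >/dev/null
python3 -m crank '{"steps":[[[0,1,0],[0,0,0]],[[0,1,0],[0,0,0]],[[0,1,0],[0,0,0]],[[0,1,0],[0,0,0]],[[0.58,1,0],[0,0,0]],[[0,1,0],[0,0,0]],[[0,1,0],[0,0,0]],[[0,1,0],[0,0,0]],[[0,1,0],[0,0,0]],[[0,1,0],[0,0,0]]]}' >/dev/null
python3 -m crank '{"steps":[[[0,1,0],[0,0,0]],[[0,0.8,0],[0,0,0]],[[0,0.4,0],[0,0,0]],[[0,0,0],[0,0,0]],[[0,0,0],[0,0,0]],[[0,0,0],[0,0,0]]]}' >/dev/null
python3 -c "
from m import *; tool()
c=shot('wrist','wrist8.png'); P=cloud(c);Z=P[...,2];print(np.nanmax(Z[near(P,(.515,.34),.03)]))"
```

```text
time: 34.38
ee_pos: [0.4994, -0.2181, 0.1209]
eef_rot: [0.741, 0.671, -0.0, -0.002]
ft_force: [1.2, -1.0, -1.9]
width: 0.0573
grip_force: 25.0
t 36.55 tcp mm [515.4 289.7 151. ] closing yaw -5.74 tilt 0.07 w 57.5 g 25.0 F [ 0.4 -0.4 -2.6] j [ 0.07  0.43 -0.84  1.61  0.34  1.25 -0.93]
0.2726386277814333
```

```bash
python3 -m crank '{"steps":[[[0,0.6,0],[0,0,0]],[[0,0.4,0],[0,0,0]],[[0,0,-0.6],[0,0,0]],[[0,0,-1],[0,0,0]],[[0,0,-0.8],[0,0,0]],[[0,0,-0.4],[0,0,0]],[[0,0,-0.2],[0,0,0]],[[0,0,0],[0,0,0]],[[0,0,0],[0,0,0]]]}' >/dev/null
python3 -c "
from m import *; tool()"
```

```text
t 37.35 tcp mm [515.5 316.6  77.2] closing yaw -5.67 tilt 0.06 w 57.0 g 25.0 F [ 0.5  1.  -1.8] j [-0.01  0.54 -0.8   1.65  0.42  1.14 -1.02]
```

```bash
python3 -m crank '{"steps":[[[-0.02,-0.09,-0.1],[0,0,0]],[[0,0,-0.14],[0,0,0]],[[0,0,0],[0,0,0]]]}'| grep -E 'ee|ft'
python3 -m crank '{"steps":[[[0,0,-0.05],[0,0,0]],[[0,0,0],[0,0,0]]]}'| grep -E 'ee|ft'
python3 -m crank '{"steps":[[[0,0,-0.04],[0,0,0]],[[0,0,0],[0,0,0]]]}'| grep -E 'ee|ft'
```

```text
ee_pos: [0.5151, 0.314, 0.0708]
eef_rot: [0.741, 0.671, 0.001, 0.0]
ft_force: [0.1, -0.1, -0.9]
ee_pos: [0.5151, 0.3145, 0.0706]
eef_rot: [0.741, 0.671, 0.001, 0.0]
ft_force: [-2.4, -2.2, 9.3]
ee_pos: [0.5152, 0.3148, 0.0706]
eef_rot: [0.741, 0.671, 0.001, 0.001]
ft_force: [-5.9, -4.3, 17.7]
```

```bash
python3 -m crank '{"steps":[[[0,0,0.06],[0,0,0]],[[0,0,0],[0,0,0]]]}'| grep -E 'ee|ft'
python3 -m crank '{"steps":[[[0,0,0],[0,0,0]],[[0,0,0],[0,0,0]],[[0,0,0],[0,0,0]],[[0,0,0.3],[0,0,0]],[[0,0,0.7],[0,0,0]],[[0,0,1],[0,0,0]],[[0,0,1],[0,0,0]],[[0,0,1],[0,0,0]],[[0,0,1],[0,0,0]],[[0,0,1],[0,0,0]]]}' 87 | grep -E 'ee|ft'
python3 -m crank '{"steps":[[[0,-1,0],[0,0,0]],[[0,-1,0],[0,0,0]],[[0,-1,0],[0,0,0]],[[0,-1,0],[0,0,0]],[[0,-1,0],[0,0,0]],[[0,-1,0],[0,0,0]],[[0,-1,0],[0,0,0]],[[0,-1,0],[0,0,0]],[[0,-1,0],[0,0,0]],[[0,-1,0],[0,0,0]]]}' >/dev/null
python3 -m crank '{"steps":[[[0,-1,0],[0,0,0]],[[0,-1,0],[0,0,0]],[[0,-1,0],[0,0,0]],[[0,-1,0],[0,0,0]],[[0,-1,0],[0,0,0]],[[0,-1,0],[0,0,0]],[[0,-1,0],[0,0,0]],[[0,-1,0],[0,0,0]],[[0,-1,0],[0,0,0]],[[0,-1,0],[0,0,0]]]}' >/dev/null
python3 -m crank '{"steps":[[[0.25,-1,0],[0,0,0]],[[0,-1,0],[0,0,0]],[[0,-1,0],[0,0,0]],[[0,-1,0],[0,0,0]],[[0,-1,0],[0,0,0]],[[0,0,0],[0,0,0]],[[0,0,0],[0,0,0]],[[0,0,0],[0,0,0]]]}' >/dev/null
python3 - <<'E'
from m import *
tool()
c=shot('top'); P=cloud(c);Z=P[...,2]
rect('jar',P[near(P,(.515,.317),.045)&(Z>.128)&(Z<.138)])
c=shot('wrist'); P=cloud(c);Z=P[...,2]
rect('can',P[near(P,(.52,-.327),.09)&(Z>.14)&(Z<.16)])
c=shot('scene','scene9.png'); P=cloud(c);Z=P[...,2]
rect('jar',P[near(P,(.515,.317),.045)&(Z>.128)&(Z<.138)])
E
```

```text
ee_pos: [0.515, 0.3145, 0.0706]
eef_rot: [0.741, 0.671, 0.001, 0.0]
ft_force: [-2.6, -1.0, 9.1]
ee_pos: [0.5144, 0.314, 0.2213]
eef_rot: [0.741, 0.671, 0.0, 0.0]
ft_force: [-0.0, -0.5, 0.4]
t 41.27 tcp mm [ 521.1 -310.   219.8] closing yaw -5.62 tilt 0.05 w 87.2 g 0.0 F [ 1.  -0.1  0.1] j [ 0.89  0.34 -0.54  1.49  0.18  1.35  0.24]
jar c 513.9 316.9 size 48.7 49.7 yaw(from y) -0.7 z med 132.4 mean [514.5 316.8] 349
can c 521.0 -327.5 size 54.6 94.1 yaw(from y) -5.9 z med 150.4 mean [ 522.2 -314.5] 4884
jar c 514.2 317.6 size 48.3 52.4 yaw(from y) -21.8 z med 133.9 mean [512.7 314.4] 191
```

```bash
python3 -m crank '{"steps":[[[0,-0.5,0],[0,0,0]],[[0,-0.4,-0.4],[0,0,0]],[[0,0,-1],[0,0,0]],[[0,0,-1],[0,0,0]],[[0,0,-1],[0,0,0]],[[0,0,-0.6],[0,0,0]],[[0,0,-0.4],[0,0,0]],[[0,0,0],[0,0,0]],[[0,0,0],[0,0,0]]]}' >/dev/null
python3 -c "
from m import *; tool()"
```

```text
t 42.17 tcp mm [ 520.8 -333.9  109.5] closing yaw -5.68 tilt 0.02 w 87.0 g 0.0 F [-0.3 -0.2  0.9] j [ 0.89  0.45 -0.51  1.59  0.23  1.16  0.23]
```

```bash
python3 -m crank '{"steps":[[[0,0,0],[0,0,0]],[[0,0,0],[0,0,0]],[[0,0,0],[0,0,0]],[[0,0,0],[0,0,0]],[[0,0,0],[0,0,0]],[[0,0,0],[0,0,0]],[[0,0,0],[0,0,0]],[[0,0,0.4],[0,0,0]],[[0,0,0.8],[0,0,0]],[[0,0,1],[0,0,0]]]}' 40 30
python3 -m crank '{"steps":[[[0,0,0.8],[0,0,0]],[[0,0.4,0.2],[0,0,0]],[[0,0.8,0],[0,0,0]],[[0,1,0],[0,0,0]],[[0,1,0],[0,0,0]],[[0,1,0],[0,0,0]],[[0,1,0],[0,0,0]],[[0,1,0],[0,0,0]],[[0,1,0],[0,0,0]],[[0,1,0],[0,0,0]]]}' >/dev/null
python3 -m crank '{"steps":[[[0,1,0],[0,0,0]],[[0,1,0],[0,0,0]],[[0,1,0],[0,0,0]],[[0,1,0],[0,0,0]],[[-0.5,1,0],[0,0,0]],[[0,1,0],[0,0,0]],[[0,1,0],[0,0,0]],[[0,1,0],[0,0,0]],[[0,1,0],[0,0,0]],[[0,1,0],[0,0,0]]]}' >/dev/null
python3 -m crank '{"steps":[[[0,1,0],[0,0,0]],[[0,0.6,0],[0,0,0]],[[0,0.3,0],[0,0,0]],[[0,0,0],[0,0,0]],[[0,0,0],[0,0,0]],[[0,0,0],[0,0,0]]]}' >/dev/null
python3 -c "
from m import *; tool(); shot('scene','scene10.png')"
```

```text
time: 43.0
ee_pos: [0.5193, -0.3327, 0.1633]
eef_rot: [0.741, 0.671, -0.001, -0.002]
ft_force: [0.5, -0.2, -4.9]
width: 0.052
grip_force: 30.0
t 45.17 tcp mm [508.3 167.4 189.1] closing yaw -5.75 tilt 0.07 w 51.5 g 30.0 F [-0.2 -0.  -4.9] j [ 0.33  0.25 -0.84  1.71  0.2   1.27 -0.65]
```

View pics/scene10.png

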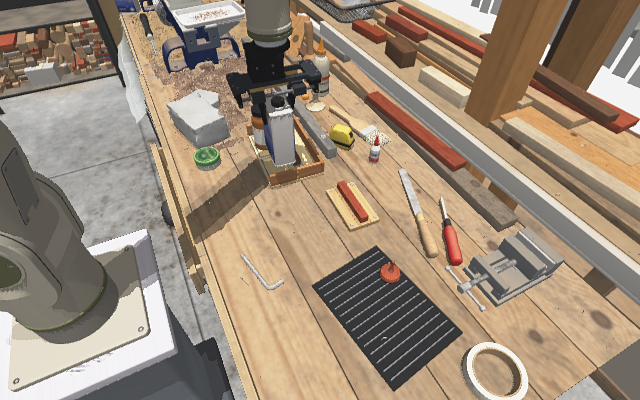

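The red blank (352,200) is on the cork strip and the top is untouched at (390,272). The can (283,135) is held upright just short of its place.

```bash
python3 -m crank '{"steps":[[[0,0.7,0],[0,0,0]],[[0,0.6,0],[0,0,0]],[[0,0,-0.5],[0,0,0]],[[0,0,-0.9],[0,0,0]],[[0,0,-0.7],[0,0,0]],[[0,0,-0.4],[0,0,0]],[[0,0,-0.2],[0,0,0]],[[0,0,0],[0,0,0]],[[0,0,0],[0,0,0]]]}' >/dev/null
python3 -c "
from m import *; tool()"
```

```text
t 45.97 tcp mm [508.8 201.4 122.7] closing yaw -5.69 tilt 0.04 w 51.9 g 30.0 F [-0.6  0.2 -4.1] j [ 0.24  0.35 -0.83  1.76  0.28  1.15 -0.77]
```

```bash
python3 -m crank '{"steps":[[[0,0,-0.15],[0,0,0.02]],[[0,0,-0.14],[0,0,0]],[[0,0,0],[0,0,0]]]}'| grep -E 'ee|ft'
python3 -m crank '{"steps":[[[0,0,-0.06],[0,0,0]],[[0,0,0],[0,0,0]]]}'| grep -E 'ee|ft'
python3 -m crank '{"steps":[[[0,0,-0.03],[0,0,0]],[[0,0,0],[0,0,0]]]}'| grep -E 'ee|ft'
```

```text
ee_pos: [0.5083, 0.2014, 0.1146]
eef_rot: [0.741, 0.672, -0.0, 0.0]
ft_force: [-1.4, 0.3, -5.7]
ee_pos: [0.5086, 0.2016, 0.1138]
eef_rot: [0.741, 0.672, 0.0, 0.0]
ft_force: [-0.9, -1.3, -0.7]
ee_pos: [0.5087, 0.2015, 0.1138]
eef_rot: [0.741, 0.672, 0.0, 0.0]
ft_force: [-4.0, -3.6, 7.1]
```

Landed. Releasing, rising clear and backing off for a check.

```bash
python3 -m crank '{"steps":[[[0,0,0],[0,0,0]],[[0,0,0],[0,0,0]],[[0,0,0],[0,0,0]],[[0,0,0.3],[0,0,0]],[[0,0,0.7],[0,0,0]],[[0,0,1],[0,0,0]],[[0,0,1],[0,0,0]],[[0,0,1],[0,0,0]],[[0,0,1],[0,0,0]],[[0,0,1],[0,0,0]]]}' 87 | grep -E 'ee|ft'
python3 -m crank '{"steps":[[[0,-0.5,0],[0,0,0]],[[0,-1,0],[0,0,0]],[[0,-1,0],[0,0,0]],[[0,-1,0],[0,0,0]],[[0,-1,0],[0,0,0]],[[0,-1,0],[0,0,0]],[[0,-1,0],[0,0,0]],[[0,-1,0],[0,0,0]],[[0,-1,0],[0,0,0]],[[0,-1,0],[0,0,0]]]}' >/dev/null
python3 -m crank '{"steps":[[[0,-1,0],[0,0,0]],[[0,-1,0],[0,0,0]],[[0,-1,0],[0,0,0]],[[0,-0.5,0],[0,0,0]],[[0,0,0],[0,0,0]],[[0,0,0],[0,0,0]],[[0,0,0],[0,0,0]]]}' >/dev/null
python3 - <<'E'
from m import *
tool()
for n in('top','scene'):
    c=shot(n,n+'11.png'); P=cloud(c);X,Y,Z=P[...,0],P[...,1],P[...,2]; print(n)
    for nm,m in dict(can=near(P,(.508,.195),.08)&(Z>.148)&(Z<.16)&(Y<.26),darkb=near(P,(.568,.256),.08)&(Z>.022)&(Z<.033)&(X>.54)&(X<.6),red=near(P,(.62,-.005),.08)&(Z>.026)&(Z<.045),jar=near(P,(.515,.317),.045)&(Z>.126)&(Z<.138)&(Y>.265),top=near(P,(.593,-.208),.05)&(Z>.02)&(Z<.06)).items():
        if m.sum()>30: rect(nm,P[m])
E
```

```text
ee_pos: [0.5082, 0.2017, 0.2646]
eef_rot: [0.74, 0.672, 0.0, 0.0]
ft_force: [0.1, -0.5, -0.7]
t 48.8 tcp mm [ 508.6 -121.6  262.9] closing yaw -5.45 tilt 0.04 w 86.8 g 0.0 F [-0.6  0.3  0.3] j [ 0.73  0.13 -0.64  1.64  0.08  1.39 -0.01]
top
can c 509.2 206.4 size 54.7 94.5 yaw(from y) -5.4 z med 153.7 mean [509.4 209. ] 740
darkb c 568.0 256.2 size 19.3 128.4 yaw(from y) -5.3 z med 27.2 mean [568.  255.7] 339
red c 619.2 -3.8 size 20.5 129.5 yaw(from y) -3.1 z med 33.3 mean [618.9  -4. ] 359
jar c 513.8 316.8 size 48.7 49.8 yaw(from y) -1.2 z med 132.5 mean [514.3 316.4] 357
scene
can c 508.2 207.8 size 53.8 95.9 yaw(from y) -5.7 z med 155.0 mean [497.3 206.1] 288
red c 619.3 -3.7 size 20.9 132.5 yaw(from y) -3.1 z med 34.5 mean [617.6  -8.5] 395
jar c 513.9 316.9 size 48.3 52.2 yaw(from y) -21.3 z med 133.6 mean [511.9 314.5] 195
top c 592.8 -211.8 size 34.8 37.3 yaw(from y) 73.0 z med 22.3 mean [ 591.  -211.6] 184
```

View pics/top11.png

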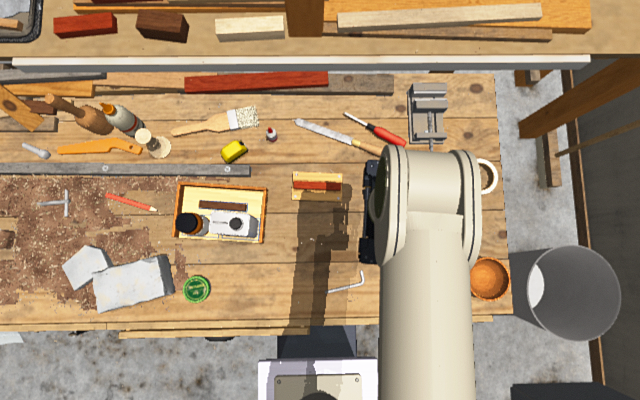

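The top view shows the can (233,223) and jar (190,223) back within about 2 mm and in line. The dark blank (222,205) is in the rack and the red one (317,186) on the cork. The arm touches nothing.

```bash
python3 -c "
from h import *; print(ticket.close_job())"
```

```text
the job is handed in; nothing more can be done
None
```

The job is done and handed in at about 49 s: the red blank lies on the cork strip, the dark blank is in the red one's old place, the can and jar are back upright within about 2 mm of where they stood, and the spinning top was left alone.

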